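# Sweep the hair slides into the tidy tray

## Robot

A 6-joint arm with a two-finger parallel gripper is mounted at the origin on the work surface. World frame = base frame: x ahead of the robot, y to its left, z up, the work surface at z = 0. Lengths are in m, angles in rad, forces in N, time in s.
With the tool pointing down it reaches from about 0.25 to 0.725 m from the base axis. Payload 4 kg.
Tool frame: the origin (TCP) lies at the very end of the fingers, on their centre line; the grasp point (between the pads) lies 19 mm behind it; z points along the fingers, y is the line along which they close (so a half turn about z gives the same grasp; the last joint's range is limited). The gripper opens to 85 mm and grips with 20 to 120 N. Pads are 22 mm wide; open, the fingers measure 114 mm over their backs; the gripper's body (76 mm by 85 mm) begins 54 mm behind the grasp point. The pads swing forward as they close: fully open they stand 13 mm farther back than shut.
Start: joints at [1.198, 0.241, 0.005, 1.335, 0, 1.571], TCP at [0.182, 0.466, 0.231] pointing down, gripper open.
Joint ranges: [-2.72, 2.72], [-1.05, 1.87], [-1.09, 1.28], [-1.99, 2.15], [-1.42, 1.44], [-3.14, 3.14]. Speed limits (rad/s): [2.79, 2.79, 3.14, 3.14, 3.14, 3.14].

## Interface

Orientations are given as a unit quaternion [x, y, z, w].
In Python, from workcell import * gives the robot as it stands. The module is installed in compiled form; this text tells all that it offers.
- The arm moves only by the tool send_rows, never from a script. Its argument "steps" is text: rows parted by semicolons, each of 7 numbers parted by spaces: the opening, from -1 (shut) to 1 (fully open), then the shift along the world's x, y, z in m, then the turn, a rotation vector about the world's x, y, z in rad. A call has exactly 5 rows; each row shifts and turns the commanded pose from where the row before left it; what a row does not reach is not made up. A row lasts 1/12 s, in which the tool goes at most 41.7 mm and 7.16 degrees, less where a joint would pass 70% of its speed; a pose out of reach is approached as far as the arm can. A call is refused whole if a number of a shift passes 0.0417 or a number of a turn 0.125, either way. A call with a gripper value outside its range is refused whole. The fingers move at their own pace and stop on an object; the grip force is fixed at half the most. Time passes only in rows, so rows that do not move let the fingers close, or fill a call up. It gives the time, the measured TCP pose, the force, the opening and the grip force at its end, in the units of the state.
- get_obs(): the state, without advancing time (a new reading comes with each control period).
- camera(name): name is "scene" or "top"; returns a dict with "frame" (400x640x3 uint8, red, green, blue), "range_z" (400x640 float32, m along the optical axis (not along the pixel's ray), 0 where there is no reading), "camera_matrix" (3x3 intrinsics, pixels), "extrinsics" (4x4, takes a point from world to camera coordinates). Camera axes: x right, y down, z forward; pixel columns grow to the right and rows downward; lengths in m; the calibration is good to about 2 mm. A picture is of the moment at which its call begins.
- job_done(): hands the job in; it is judged then, once.
The state is a dict: "clock": time; "joint_pos": joint angles; "joint_vel": joint speeds; "tau": joint torques, N m; "eef_pos": TCP position; "tool_rot": TCP orientation; "ft_force": force on the tool from outside, world axes, zero at the start; "ft_torque": the same for the moment, N m; "grip_width": finger opening in m; "grasp_force": force on a finger pad.
Only numpy, scipy, OpenCV 4.12 (cv2) and the standard library are available. Lean on these libraries where they do the work, as an engineer would, in place of code of your own. Each camera call takes 0.05 s, during which the arm holds its last target. There are 200 camera calls.

## Task

Tidy the glass vanity top: with the fingertips, sweep the three gold hair slides gently along the glass and in through the open side of the low steel tray, until all three lie flat and wholly inside it. Slide them along, never pick one up, flick one or press hard on one, and leave the bowl, palette, pencil, quartz stone and cream jar where they are.

Things in the scene. Friction and masses are not known exactly. Their poses are not given: they have to be found in the camera images.
- slide_a: gold metal hair slide: an arched plate over a straight steel spring clip, a bar 60 long (its x axis) x 16 wide x 13 mm high, about 25 g, sliding easily on its polished underside, lying flat; origin under its middle, z up. The three are alike
- slide_a_end1 (a point): the +x tip of slide_a, 29 mm from its middle, 5 mm above its underside
- slide_a_end2 (a point): the -x tip of slide_a, 29 mm from its middle, 5 mm above its underside
- slide_b: gold metal hair slide: an arched plate over a straight steel spring clip, a bar 60 long (its x axis) x 16 wide x 13 mm high, about 25 g, sliding easily on its polished underside, lying flat; origin under its middle, z up. The three are alike
- slide_b_end1 (a point): the +x tip of slide_b, 29 mm from its middle, 5 mm above its underside
- slide_b_end2 (a point): the -x tip of slide_b, 29 mm from its middle, 5 mm above its underside
- slide_c: gold metal hair slide: an arched plate over a straight steel spring clip, a bar 60 long (its x axis) x 16 wide x 13 mm high, about 25 g, sliding easily on its polished underside, lying flat; origin under its middle, z up. The three are alike
- slide_c_end1 (a point): the +x tip of slide_c, 29 mm from its middle, 5 mm above its underside
- slide_c_end2 (a point): the -x tip of slide_c, 29 mm from its middle, 5 mm above its underside
- tray: low open-fronted steel tidy tray, 240 (x) x 150 mm (y) outside, stuck to the glass; origin under its centre. 2 mm floor; 3 mm walls, 24 mm high, on the back (+y) and both sides (+-x; 10 mm high at the mouth); 234 mm clear between them. No wall on the -y side
- tray_mouth (a point): middle of the tray's open edge, on the glass, 75 mm from its centre towards -y. From here the floor rises as a gentle ramp, 16 mm long, to its 2 mm thickness; the edge runs along the tray's x, and straight in is its +y
- bowl: small round brass trinket bowl standing open side up, 76 mm across, 30 mm high; origin under its centre. Leave alone
- palette: closed slim silver eyeshadow palette, 140 (x) x 64 (y) x 11 mm high; origin under its centre. Leave alone
- pencil: black hexagonal wooden kohl pencil lying along its x axis, 142 mm from -66 to +77, 8 mm thick; origin under it. Leave alone
- guasha: flat kidney-shaped rose quartz gua sha stone, 90 (x) x 54 (y) x 8 mm high; origin under its middle. Leave alone
- jar: round white cream jar with a metal lid, 54 mm across, 46 mm high; origin under its centre. Leave alone

How it is judged:
At the end, for the whole second after the job is handed in: Both tips of every hair slide are inside the tray's outline (none juts out over the open edge), each lies flat (within 0.3 rad) on the tray floor and is at rest; bowl, palette, pencil, stone and jar are within 20 mm of where they stood (y of slide_a_end1 in the frame of tray between -0.075 and 0.077 m and x of slide_a_end1 in the frame of tray between -0.12 and 0.12 m and y of slide_a_end2 in the frame of tray between -0.075 and 0.077 m and x of slide_a_end2 in the frame of tray between -0.12 and 0.12 m and z of each of slide_a, slide_b, slide_c in the frame of tray below 0.01 m and angle between each of slide_a, slide_b, slide_c's own z axis and vertical below 0.3 rad and linear speed of each of slide_a, slide_b, slide_c below 0.02 m/s and y of slide_b_end1 in the frame of tray between -0.075 and 0.077 m and x of slide_b_end1 in the frame of tray between -0.12 and 0.12 m and y of slide_b_end2 in the frame of tray between -0.075 and 0.077 m and x of slide_b_end2 in the frame of tray between -0.12 and 0.12 m and y of slide_c_end1 in the frame of tray between -0.075 and 0.077 m and x of slide_c_end1 in the frame of tray between -0.12 and 0.12 m and y of slide_c_end2 in the frame of tray between -0.075 and 0.077 m and x of slide_c_end2 in the frame of tray between -0.12 and 0.12 m and distance of each of bowl, palette, pencil, guasha, jar from where it was at the start of the episode below 0.02 m); the robot touches nothing.
It fails at once if a hair slide is lifted or carried (more than 15 mm off the glass) (height (world z) of any of slide_a, slide_b, slide_c above 0.015 m).
It fails at once if a hair slide is flicked (faster than 0.7 m/s) (linear speed of any of slide_a, slide_b, slide_c above 0.7 m/s).
It fails at once if a hair slide is pressed or squeezed hard (more than 20 N) (contact force between the fingers and slide_a above 20 N or contact force between the fingers and slide_b above 20 N or contact force between the fingers and slide_c above 20 N).
It fails at once if the bowl, palette, pencil, stone or jar is disturbed (moved 20 mm) (distance of any of bowl, palette, pencil, guasha, jar from where it was at the start of the episode above 0.02 m).
It also fails if it takes over 64 s, if anything falls off the work surface, if the arm or the gripper's body presses on something with over 40 N, if the wrist force passes 120 N, or if a joint passes its speed limit or range.

## Working session

There is one attempt and no reset: what is moved stays moved. The work goes in short steps, Python scripts to look and compute and a tool call to move; the robot and the scene stay as the last step left them, time stands still between calls to the robot, and variables do not carry over. Pictures are saved under pics/ and viewed, at most 10 in all, crops included, and the job is handed in when it is done.

Besides the shell and the picture viewer there is one more tool, called after "Request:" by a JSON object that holds its "fn" and its "kwargs". send_rows: Moves the arm, as the interface text tells. Its arguments: {"type":"object","properties":{"steps":{"type":"string"}},"required":["steps"]}

```bash
mkdir -p pics
cat > h.py <<'E'
from workcell import *
import numpy as np, cv2
def grab(n):
    c=camera(n); c['bgr']=cv2.cvtColor(c['frame'],cv2.COLOR_RGB2BGR); return c
def ray(c,uv,z):
    uv=np.atleast_2d(uv).astype(float); K=c['camera_matrix'];E=c['extrinsics'];R,t=E[:3,:3],E[:3,3]
    o=-R.T@t; d=(R.T@np.linalg.inv(K)@np.c_[uv,np.ones(len(uv))].T).T
    return o+d*((z-o[2])/d[:,2])[:,None]
E
python3 - <<'E'
from h import *
for n in("top","scene"):
    c=grab(n); cv2.imwrite(f'pics/{n}0.png',c['bgr']); print(n,ray(c,[[0,0],[639,0],[0,399],[639,399]],0).round(3)[:,:2].tolist())
print(get_obs())
E
```

```text
top [[1.116, 0.776], [1.193, -0.831], [0.193, 0.587], [0.25, -0.722]]
scene [[1.045, -1.34], [-0.82, -0.059], [1.382, -0.012], [0.293, 0.725]]
{'clock': 0.1, 'joint_pos': array([ 1.19796110e+00,  2.41345392e-01,  3.88976134e-03,  1.33520238e+00,
       -2.57880348e-06,  1.57080561e+00]), 'joint_vel': array([-0.00096196,  0.00086764,  0.00409454, -0.00175285, -0.00061548,
       -0.00027963]), 'tau': array([-3.06597522e-04, -3.73137546e+01,  2.53010005e+01,  1.08716244e-02,
        1.96086194e-05, -4.40482722e-06]), 'eef_pos': array([0.18192843, 0.46513508, 0.23050986]), 'tool_rot': array([ 1.85344253e-01,  9.82673212e-01, -9.14955385e-04, -1.71250910e-04]), 'ft_force': array([-0.67460423, -0.12579657, -0.30329831]), 'ft_torque': array([-0.04242132, -0.02851122, -0.02414481]), 'grasp_force': 0.0, 'grip_width': 0.08530893366864982}
```

View pics/top0.png

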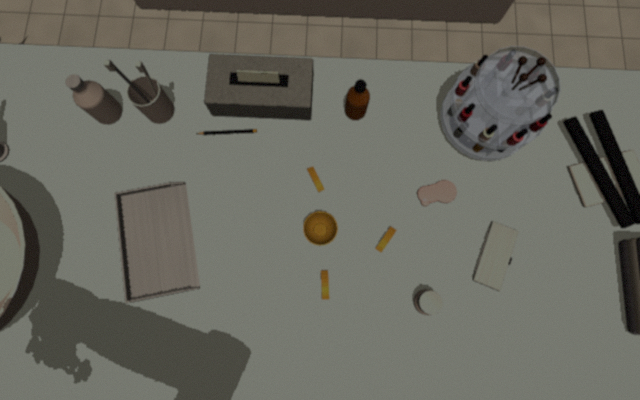

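View pics/scene0.png

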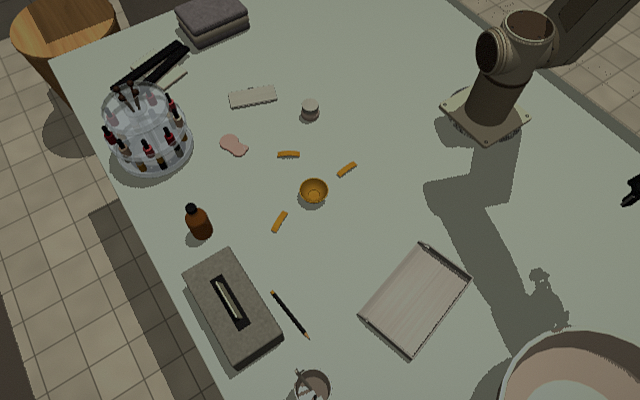

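The top view shows the tray at about (158,240) px with its mouth facing right (world -y). The slides are at (316,179), (386,239) and (325,284), with the bowl between them at (320,228). The jar is at (429,301), the stone at (437,192), the palette at (496,255) and the pencil at (228,132).

```bash
cat >> h.py <<'E'
def slides(c,bowl=False):
    hsv=cv2.cvtColor(c['bgr'],cv2.COLOR_BGR2HSV)
    m=cv2.inRange(hsv,(12,140,80),(32,255,255)); n,l,s,_=cv2.connectedComponentsWithStats(m)
    out=[]
    for i in range(1,n):
        if s[i,4]<40: continue
        v,u=np.where(l==i); p=ray(c,np.c_[u,v],0.008)[:,:2]
        (cx,cy),(w,h),a=cv2.minAreaRect((p*1000).astype(np.float32))
        q=p-p.mean(0); U,S,V=np.linalg.svd(q,full_matrices=False); ax=V[0]*np.sign(V[0][1])
        out.append((s[i,:5].tolist(),p.mean(0).round(3).tolist(),[round(cx/1000,3),round(cy/1000,3)],[round(w),round(h)],round(float(np.degrees(np.arctan2(ax[1],ax[0]))))))
    return out
E
python3 - <<'E'
from h import *
for n in("top","scene"):
    c=grab(n); print(n); [print(x) for x in slides(c)]
    z=c['range_z'];E=c['extrinsics'];K=c['camera_matrix']
    if n=="top":
        v,u=np.mgrid[0:400,0:640]; X=np.linalg.inv(K)@np.c_[u.ravel()*z.ravel(),v.ravel()*z.ravel(),z.ravel()].T
        W=(E[:3,:3].T@(X-E[:3,3:])).T.reshape(400,640,3); H=W[...,2]
        print(ray(c,[[321,228],[429,301],[437,192],[475,255]],0.01).round(3))
        m=((H>0.016)&(H<0.03)).astype(np.uint8); m[:,:100]=0;m[:,210:]=0;m[:170]=0;m[310:]=0
        P=W[m>0][:,:2]; print('walls',len(P),cv2.minAreaRect((P*1000).astype(np.float32)))
        for r in (190,215,240,265,290): print(r,[(k,int(h*1000)) for k,h in zip(range(112,206,4),H[r,112:206:4])])
        cv2.imwrite('pics/tray.png',cv2.resize(c['bgr'][170:310,100:220],None,fx=4,fy=4,interpolation=cv2.INTER_NEAREST))
E
```

```text
top
([308, 167, 16, 24, 145], [0.686, -0.036], [0.687, -0.036], [57, 12], 28)
([304, 211, 33, 33, 695], [0.579, -0.049], [0.578, -0.048], [64, 73], 134)
([376, 227, 19, 24, 168], [0.557, -0.196], [0.557, -0.196], [14, 58], 146)
([321, 271, 8, 28, 178], [0.452, -0.066], [0.452, -0.066], [57, 13], 5)
[[ 0.574 -0.053  0.01 ]
 [ 0.428 -0.29   0.01 ]
 [ 0.667 -0.31   0.01 ]
 [ 0.53  -0.391  0.01 ]]
walls 709 ((529.29541015625, 308.7967529296875), (242.7362060546875, 146.0423583984375), 12.889663696289062)
190 [(112, 2), (116, 0), (120, 2), (124, 3), (128, 26), (132, 28), (136, 24), (140, 19), (144, 15), (148, 8), (152, 5), (156, 4), (160, 5), (164, 1), (168, 1), (172, 2), (176, 2), (180, 2), (184, 0), (188, -1), (192, 1), (196, 0), (200, 0), (204, 0)]
215 [(112, -1), (116, 27), (120, 14), (124, 4), (128, 3), (132, 4), (136, 3), (140, 4), (144, 1), (148, 4), (152, 1), (156, 0), (160, 3), (164, 1), (168, 3), (172, 6), (176, 3), (180, 1), (184, 1), (188, 0), (192, 0), (196, -1), (200, -1), (204, 1)]
240 [(112, 0), (116, 0), (120, 23), (124, 5), (128, 5), (132, 0), (136, 2), (140, 4), (144, 3
[... 537 characters left out ...]
 (164, 2), (168, 4), (172, 3), (176, 2), (180, 26), (184, 24), (188, 19), (192, 0), (196, 0), (200, 1), (204, 2)]
scene
([19, 0, 76, 58, 1321], [0.928, -1.069], [0.925, -1.092], [160, 314], 93)
([69, 0, 20, 29, 136], [0.84, -1.087], [0.846, -1.098], [29, 177], 88)
([75, 0, 39, 40, 584], [0.789, -1.076], [0.782, -1.054], [238, 95], 93)
([10, 24, 16, 30, 119], [1.05, -1.092], [1.052, -1.088], [30, 167], 88)
([278, 151, 22, 6, 106], [0.558, -0.194], [0.558, -0.194], [17, 58], 146)
([337, 162, 19, 15, 106], [0.456, -0.065], [0.457, -0.065], [57, 16], 6)
([299, 178, 29, 25, 505], [0.569, -0.058], [0.568, -0.06], [73, 73], 82)
([271, 211, 17, 21, 132], [0.69, -0.033], [0.69, -0.033], [60, 16], 29)
```

View pics/tray.png

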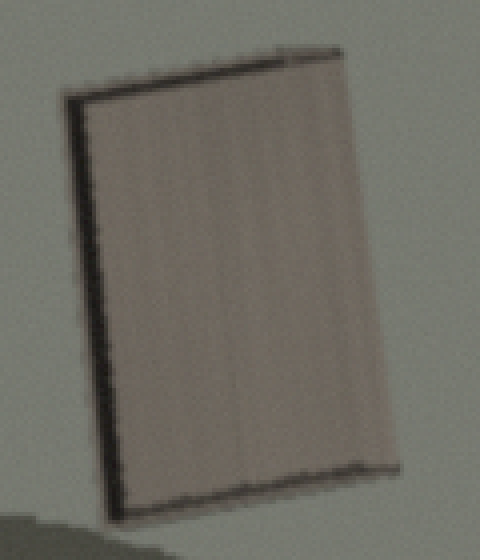

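Run:
```python
from h import *
c=grab("top")
m=ray(c,[[185.7,183.0],[200,287]],0.008)[:,:2]; b=ray(c,[[116.5,194],[128,300]],0.024)[:,:2]
print('mouth',m.round(3),'back',b.round(3),np.linalg.norm(m[0]-m[1]),np.linalg.norm(m.mean(0)-b.mean(0)))
ctr=(m.mean(0)+b.mean(0))/2; d1=b.mean(0)-m.mean(0); d2=(m[0]-m[1]+b[0]-b[1]); print(ctr,np.degrees(np.arctan2(d1[1],d1[0])),np.degrees(np.arctan2(d2[1],d2[0])))
c=grab("scene")
m=ray(c,[[424,244],[359,316]],0.008); b=ray(c,[[472,278],[410,358]],0.024); print(m.round(3),b.round(3))
```

```text
mouth [[0.663 0.256]
 [0.435 0.2  ]] back [[0.627 0.4  ]
 [0.402 0.343]] 0.23453497656750646 0.14753233962636753
[0.53178152 0.29983553] 103.50533518371783 14.019925409276514
[[0.43  0.219 0.008]
 [0.667 0.269 0.008]] [[0.404 0.348 0.024]
 [0.635 0.401 0.024]]
```

Request:
{"fn": "send_rows", "kwargs": {"steps": "-0.4 0.0259 -0.0268 0 0 0 -0.0468;-0.4 0.0259 -0.0268 0 0 0 -0.0468;-0.4 0.0259 -0.0268 0 0 0 -0.0468;-0.4 0.0259 -0.0268 0 0 0 -0.0468;-0.4 0.0259 -0.0268 0 0 0 -0.0468"}}

```text
clock: 0.72
eef_pos: [0.3124, 0.3304, 0.2313]
tool_rot: [0.299, 0.954, 0.0, 0.0]
ft_force: [0.6, -0.0, 0.1]
grip_width: 0.0266
grasp_force: 0.0
```

Request:
{"fn": "send_rows", "kwargs": {"steps": "-0.4 0.0259 -0.0268 0 0 0 -0.0468;-0.4 0.0259 -0.0268 0 0 0 -0.0468;-0.4 0.0259 -0.0268 0 0 0 -0.0468;-0.4 0.0259 -0.0268 0 0 0 -0.0468;-0.4 0.0259 -0.0268 0 0 0 -0.0468"}}

```text
clock: 1.13
eef_pos: [0.4421, 0.1961, 0.2314]
tool_rot: [0.409, 0.912, 0.0, 0.0]
ft_force: [0.1, 0.8, -0.1]
grip_width: 0.0254
grasp_force: 0.0
```

Request:
{"fn": "send_rows", "kwargs": {"steps": "-0.4 0.0259 -0.0268 -0.01 0 0 -0.0468;-0.4 0.0259 -0.0268 -0.01 0 0 -0.0468;-0.4 0.0259 -0.0268 -0.01 0 0 -0.0468;-0.4 0.0259 -0.0268 -0.01 0 0 -0.0468;-0.4 0.0259 -0.0268 -0.01 0 0 -0.0468"}}

```text
clock: 1.55
eef_pos: [0.5716, 0.062, 0.1808]
tool_rot: [0.513, 0.858, 0.0, -0.0]
ft_force: [0.5, 1.9, -0.1]
grip_width: 0.0258
grasp_force: 0.0
```

Request:
{"fn": "send_rows", "kwargs": {"steps": "-0.4 0.0259 -0.0268 -0.015 0 0 -0.0468;-0.4 0.0259 -0.0268 -0.015 0 0 -0.0468;-0.4 0.0259 -0.0268 -0.015 0 0 -0.0468;-0.4 0.0259 -0.0268 -0.015 0 0 -0.0468;-0.4 0.0259 -0.0268 -0.015 0 0 -0.0468"}}

```text
clock: 1.97
eef_pos: [0.701, -0.0718, 0.1052]
tool_rot: [0.61, 0.793, -0.0, -0.0]
ft_force: [0.5, 1.4, 0.9]
grip_width: 0.0257
grasp_force: 0.0
```

Request:
{"fn": "send_rows", "kwargs": {"steps": "-0.4 0 0 -0.025 0 0 0;-0.4 0 0 -0.025 0 0 0;-0.4 0 0 -0.025 0 0 0;-0.4 0 0 -0.014 0 0 0;-0.4 0 0 -0.006 0 0 0"}}

```text
clock: 2.38
eef_pos: [0.6975, -0.0703, 0.007]
tool_rot: [0.609, 0.793, -0.002, -0.003]
ft_force: [-0.1, 0.0, -0.1]
grip_width: 0.0258
grasp_force: 0.0
```

Request:
{"fn": "send_rows", "kwargs": {"steps": "-0.4 0 0 -0.003 0 0 0;-0.4 0 0 -0.002 0 0 0;-0.4 0 0 0 0 0 0;-0.4 0 0 0 0 0 0;-0.4 0 0 0 0 0 0"}}

```text
clock: 2.8
eef_pos: [0.7012, -0.0703, 0.008]
tool_rot: [0.609, 0.793, 0.001, 0.001]
ft_force: [0.3, -0.4, 0.2]
grip_width: 0.0254
grasp_force: 0.0
```

Run:
```python
from h import *
a=grab("scene"); cv2.imwrite('pics/s1.png',cv2.resize(a['bgr'][140:260,210:370],None,fx=5,fy=5,interpolation=cv2.INTER_CUBIC))
for x in slides(grab("top")): print(x)
```

```text
([379, 227, 16, 25, 153], [0.558, -0.197], [0.557, -0.196], [14, 58], 149)
```

View pics/s1.png

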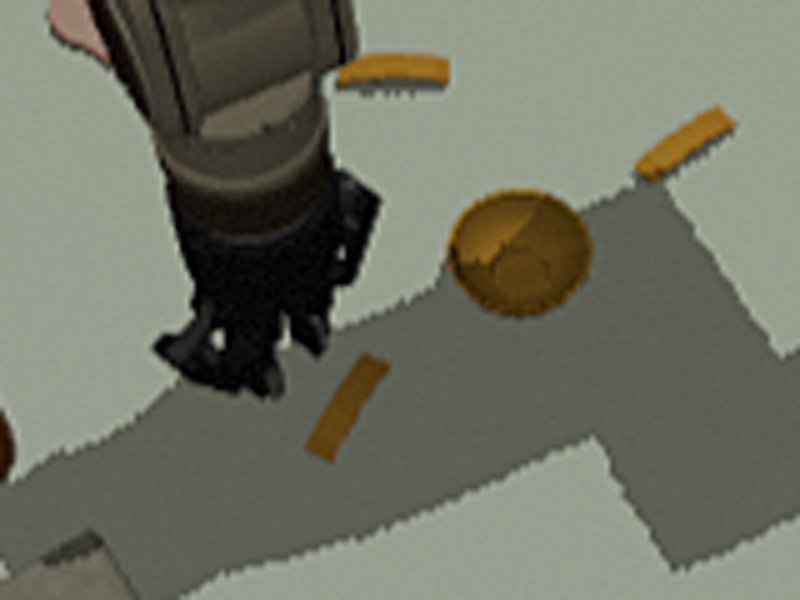

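Request:
{"fn": "send_rows", "kwargs": {"steps": "-0.4 0 0 -0.002 0 0 0;-0.4 0 0 -0.002 0 0 0;-0.4 -0.001 0.005 0 0 0 0;-0.4 -0.0015 0.006 0 0 0 0;-0.4 -0.0015 0.006 0 0 0 0"}}

```text
clock: 3.32
eef_pos: [0.6958, -0.0527, 0.0021]
tool_rot: [0.609, 0.793, -0.0, -0.0]
ft_force: [-0.3, 0.6, 0.3]
grip_width: 0.0256
grasp_force: 0.0
```

Request:
{"fn": "send_rows", "kwargs": {"steps": "-0.4 -0.0015 0.006 0 0 0 0;-0.4 -0.002 0.008 0 0 0 0;-0.4 -0.0025 0.01 0 0 0 0;-0.4 -0.003 0.012 0 0 0 0;-0.4 -0.003 0.012 0 0 0 0"}}

```text
clock: 3.73
eef_pos: [0.6838, -0.0039, 0.0024]
tool_rot: [0.609, 0.793, 0.0, -0.0]
ft_force: [-0.5, -0.0, -0.2]
grip_width: 0.0256
grasp_force: 0.0
```

Run:
```python
from h import *
for n in("top","scene"):
  print(n)
  for x in slides(grab(n)):
    if x[1][0]<.8: print(x)
```

```text
top
([329, 215, 8, 22, 92], [0.58, -0.076], [0.581, -0.079], [47, 15], 1)
([376, 227, 20, 24, 168], [0.557, -0.196], [0.557, -0.196], [14, 58], 146)
scene
([337, 162, 20, 15, 107], [0.456, -0.065], [0.456, -0.065], [59, 16], 6)
([301, 178, 27, 25, 452], [0.566, -0.061], [0.566, -0.063], [71, 66], 76)
([285, 225, 19, 20, 126], [0.679, 0.018], [0.678, 0.019], [59, 15], 16)
```

Request:
{"fn": "send_rows", "kwargs": {"steps": "-0.4 -0.0037 0.0146 0 0 0 0;-0.4 -0.0037 0.0146 0 0 0 0;-0.4 -0.0037 0.0146 0 0 0 0;-0.4 -0.0037 0.0146 0 0 0 0;-0.4 -0.0037 0.0146 0 0 0 0"}}

```text
clock: 4.25
eef_pos: [0.6651, 0.0695, 0.0023]
tool_rot: [0.608, 0.794, 0.0, -0.0]
ft_force: [0.8, -0.6, 0.1]
grip_width: 0.0256
grasp_force: 0.0
```

Request:
{"fn": "send_rows", "kwargs": {"steps": "-0.4 -0.0037 0.0146 0 0 0 0;-0.4 -0.0037 0.0146 0 0 0 0;-0.4 -0.0037 0.0146 0 0 0 0;-0.4 -0.0037 0.0146 0.001 0 0 0;-0.4 -0.0037 0.0146 0.001 0 0 0"}}

```text
clock: 4.67
eef_pos: [0.6466, 0.1422, 0.0043]
tool_rot: [0.609, 0.793, -0.0, -0.0]
ft_force: [-0.6, -0.8, 0.0]
grip_width: 0.0261
grasp_force: 0.0
```

Run:
```python
from h import *
for n in("top","scene"):
  print(n)
  for x in slides(grab(n)):
    if x[1][0]<.8: print(x)
```

```text
top
([304, 212, 33, 32, 775], [0.577, -0.05], [0.575, -0.051], [69, 71], 113)
([376, 227, 20, 24, 168], [0.557, -0.196], [0.557, -0.196], [14, 58], 146)
([321, 271, 8, 28, 175], [0.452, -0.066], [0.452, -0.066], [57, 13], 5)
scene
([278, 151, 22, 6, 106], [0.558, -0.194], [0.558, -0.194], [17, 58], 146)
([299, 181, 16, 21, 179], [0.586, -0.066], [0.586, -0.066], [38, 53], 68)
([332, 263, 19, 22, 147], [0.642, 0.166], [0.641, 0.165], [59, 15], 16)
```

Request:
{"fn": "send_rows", "kwargs": {"steps": "-0.4 -0.004 0.0146 0.001 0 0 0;-0.4 -0.004 0.0146 0.001 0 0 0;-0.4 -0.004 0.0146 0 0 0 0;-0.4 -0.004 0.0146 0 0 0 0;-0.4 -0.004 0.0146 0 0 0 0"}}

```text
clock: 5.18
eef_pos: [0.6266, 0.2152, 0.0064]
tool_rot: [0.609, 0.793, 0.0, -0.0]
ft_force: [-0.3, 0.5, 0.4]
grip_width: 0.0257
grasp_force: 0.0
```

Request:
{"fn": "send_rows", "kwargs": {"steps": "-0.4 -0.004 0.0146 0 0 0 0;-0.4 -0.004 0.0146 0 0 0 0;-0.4 -0.004 0.0146 0 0 0 0;-0.4 -0.004 0.0146 0 0 0 0;-0.4 -0.004 0.0146 0 0 0 0"}}

```text
clock: 5.6
eef_pos: [0.6066, 0.2882, 0.0062]
tool_rot: [0.609, 0.793, -0.0, -0.0]
ft_force: [0.5, -0.3, -0.3]
grip_width: 0.0258
grasp_force: 0.0
```

Request:
{"fn": "send_rows", "kwargs": {"steps": "-0.4 -0.003 0.012 0 0 0 0;-0.4 -0.003 0.012 0 0 0 0;-0.4 -0.002 0.01 0 0 0 0;-0.4 -0.001 0.006 0 0 0 0;-0.4 0 0.003 0 0 0 0"}}

```text
clock: 6.02
eef_pos: [0.5978, 0.3308, 0.0063]
tool_rot: [0.608, 0.794, 0.0, -0.0]
ft_force: [0.3, 0.7, 0.3]
grip_width: 0.0254
grasp_force: 0.0
```

Run:
```python
from h import *
for n in("top","scene"):
  print(n)
  for x in slides(grab(n)):
    if x[1][0]<.8: print(x)
```

```text
top
([304, 211, 33, 33, 752], [0.578, -0.049], [0.578, -0.049], [65, 72], 121)
([376, 227, 19, 24, 166], [0.557, -0.196], [0.557, -0.196], [14, 58], 146)
([321, 271, 8, 28, 174], [0.452, -0.066], [0.452, -0.066], [57, 13], 5)
scene
([75, 0, 39, 26, 569], [0.786, -1.079], [0.779, -1.078], [92, 194], 102)
([278, 151, 22, 6, 106], [0.558, -0.194], [0.558, -0.194], [17, 58], 146)
([337, 162, 20, 15, 107], [0.456, -0.065], [0.456, -0.065], [59, 16], 6)
([299, 178, 29, 25, 509], [0.569, -0.058], [0.568, -0.06], [73, 73], 83)
([399, 325, 15, 15, 94], [0.604, 0.354], [0.602, 0.352], [41, 14], 9)
```

Request:
{"fn": "send_rows", "kwargs": {"steps": "-0.4 0.002 -0.008 0.002 0 0 0;-0.4 0 0 0.03 0 0 0;-0.4 -0.006 -0.02 0.03 0 0 0;-0.4 -0.011 -0.034 0 0 0 0;-0.4 -0.011 -0.034 0 0 0 0"}}

```text
clock: 6.53
eef_pos: [0.5743, 0.2329, 0.0713]
tool_rot: [0.609, 0.793, 0.003, 0.002]
ft_force: [0.8, -0.9, -0.8]
grip_width: 0.0256
grasp_force: 0.0
```

Request:
{"fn": "send_rows", "kwargs": {"steps": "-0.4 -0.011 -0.034 0 0 0 -0.036;-0.4 -0.011 -0.034 0 0 0 -0.036;-0.4 -0.011 -0.034 0 0 0 -0.036;-0.4 -0.011 -0.034 0 0 0 -0.036;-0.4 -0.011 -0.034 0 0 0 -0.036"}}

```text
clock: 6.95
eef_pos: [0.5162, 0.0607, 0.0687]
tool_rot: [0.679, 0.734, 0.0, 0.0]
ft_force: [0.3, -0.2, 0.5]
grip_width: 0.0257
grasp_force: 0.0
```

Request:
{"fn": "send_rows", "kwargs": {"steps": "-0.4 -0.011 -0.034 0 0 0 -0.036;-0.4 -0.011 -0.034 0 0 0 -0.036;-0.4 -0.011 -0.034 0 0 0 -0.036;-0.4 -0.011 -0.034 0 0 0 -0.036;-0.4 -0.011 -0.034 0 0 0 -0.036"}}

```text
clock: 7.37
eef_pos: [0.4608, -0.1091, 0.0688]
tool_rot: [0.742, 0.67, 0.0, 0.0]
ft_force: [0.9, -0.5, -0.3]
grip_width: 0.0255
grasp_force: 0.0
```

Request:
{"fn": "send_rows", "kwargs": {"steps": "-0.4 -0.011 -0.001 0 0 0 0;-0.4 0 0 -0.03 0 0 0;-0.4 0 0 -0.02 0 0 0;-0.4 0 0 -0.01 0 0 0;-0.4 0 0 -0.004 0 0 0"}}

```text
clock: 7.78
eef_pos: [0.449, -0.1084, 0.0029]
tool_rot: [0.742, 0.671, -0.001, -0.001]
ft_force: [-0.3, -0.8, -1.0]
grip_width: 0.0258
grasp_force: 0.0
```

Run:
```python
from h import *
for n in("top","scene"):
  print(n)
  for x in slides(grab(n)):
    if x[1][0]<.8: print(x)
print(get_obs()['eef_pos'])
```

```text
top
([136, 200, 10, 27, 184], [0.59, 0.35], [0.59, 0.35], [59, 16], 16)
([304, 212, 16, 25, 162], [0.586, -0.027], [0.586, -0.026], [21, 61], 157)
([376, 227, 19, 25, 169], [0.556, -0.196], [0.556, -0.196], [14, 59], 147)
scene
([278, 151, 22, 6, 106], [0.558, -0.194], [0.558, -0.194], [17, 58], 146)
([337, 164, 18, 12, 81], [0.461, -0.065], [0.458, -0.066], [55, 15], 7)
([301, 184, 27, 19, 193], [0.571, -0.047], [0.573, -0.045], [54, 51], 50)
([398, 315, 21, 25, 192], [0.593, 0.349], [0.593, 0.349], [60, 15], 15)
[ 0.45022051 -0.10808919  0.00397221]
```

Request:
{"fn": "send_rows", "kwargs": {"steps": "-0.4 0.001 0.004 -0.001 0 0 -0.035;-0.4 0.001 0.004 0 0 0 -0.035;-0.4 0.001 0.004 0 0 0 -0.035;-0.4 0.0015 0.007 0 0 0 0;-0.4 0.0015 0.007 0 0 0 0"}}

```text
clock: 8.3
eef_pos: [0.458, -0.0813, 0.0043]
tool_rot: [0.775, 0.632, 0.001, 0.001]
ft_force: [-1.0, 0.0, 0.2]
grip_width: 0.0256
grasp_force: 0.1
```

Request:
{"fn": "send_rows", "kwargs": {"steps": "-0.4 0.002 0.01 0 0 0 0;-0.4 0.0025 0.012 0 0 0 0;-0.4 0.003 0.0147 0 0 0 0;-0.4 0.003 0.0147 0 0 0 0;-0.4 0.003 0.0147 0 0 0 0"}}

```text
clock: 8.72
eef_pos: [0.471, -0.0139, 0.0036]
tool_rot: [0.775, 0.632, 0.0, 0.0]
ft_force: [-0.7, -0.2, -0.5]
grip_width: 0.0256
grasp_force: 0.1
```

Request:
{"fn": "send_rows", "kwargs": {"steps": "-0.4 0.003 0.0147 0 0 0 0;-0.4 0.003 0.0147 0 0 0 0;-0.4 0.003 0.0147 0 0 0 0;-0.4 0.0028 0.0148 0 0 0 0.0436;-0.4 0.0021 0.0148 0 0 0 0.0436"}}

```text
clock: 9.13
eef_pos: [0.4849, 0.06, 0.0036]
tool_rot: [0.746, 0.666, 0.0, 0.0]
ft_force: [0.1, -0.4, 0.1]
grip_width: 0.0254
grasp_force: 0.1
```

Request:
{"fn": "send_rows", "kwargs": {"steps": "-0.4 0.0015 0.0149 0 0 0 0.0436;-0.4 0.0009 0.015 0 0 0 0.0436;-0.4 0.0003 0.015 0 0 0 0.0436;-0.4 -0.0003 0.015 0.0005 0 0 0.0436;-0.4 -0.0009 0.015 0.001 0 0 0.0436"}}

```text
clock: 9.55
eef_pos: [0.486, 0.1349, 0.005]
tool_rot: [0.669, 0.743, 0.0, 0.0]
ft_force: [0.7, -1.2, -0.4]
grip_width: 0.0257
grasp_force: 0.0
```

Run:
```python
from h import *
for n in("top","scene"):
  print(n)
  for x in slides(grab(n)):
    if x[1][0]<.8: print(x)
print(get_obs()['eef_pos'])
```

```text
top
([136, 200, 8, 16, 102], [0.603, 0.353], [0.602, 0.353], [35, 15], 15)
([304, 211, 33, 33, 773], [0.577, -0.05], [0.577, -0.051], [71, 71], 109)
([376, 227, 19, 24, 162], [0.556, -0.196], [0.556, -0.196], [14, 57], 146)
scene
([278, 151, 22, 6, 106], [0.558, -0.194], [0.558, -0.194], [17, 58], 146)
([299, 178, 29, 25, 525], [0.569, -0.058], [0.568, -0.06], [73, 73], 84)
([383, 229, 18, 17, 116], [0.484, 0.159], [0.482, 0.159], [55, 14], 9)
([398, 315, 21, 25, 192], [0.593, 0.349], [0.593, 0.349], [60, 15], 15)
[0.48626104 0.13601115 0.00526101]
```

Request:
{"fn": "send_rows", "kwargs": {"steps": "-0.4 -0.001 0.0146 0.001 0 0 0.02;-0.4 -0.001 0.0146 0.001 0 0 0.02;-0.4 -0.0015 0.0146 0 0 0 0.02;-0.4 -0.0018 0.0146 0 0 0 0.01;-0.4 -0.0018 0.0146 0 0 0 0"}}

```text
clock: 10.07
eef_pos: [0.4788, 0.2067, 0.0069]
tool_rot: [0.644, 0.765, -0.0, 0.0]
ft_force: [-0.0, 0.4, -0.5]
grip_width: 0.0259
grasp_force: 0.1
```

Request:
{"fn": "send_rows", "kwargs": {"steps": "-0.4 -0.0018 0.0146 0 0 0 0;-0.4 -0.0018 0.0146 0 0 0 0;-0.4 -0.0018 0.0146 0 0 0 0;-0.4 -0.0018 0.0146 0 0 0 0;-0.4 -0.0018 0.0146 0 0 0 0"}}

```text
clock: 10.48
eef_pos: [0.4697, 0.2798, 0.0069]
tool_rot: [0.644, 0.765, -0.0, 0.0]
ft_force: [-0.5, 0.3, 0.4]
grip_width: 0.0256
grasp_force: 0.1
```

Request:
{"fn": "send_rows", "kwargs": {"steps": "-0.4 -0.0012 0.011 0 0 0 0;-0.4 -0.001 0.008 0 0 0 0;-0.4 0 0.004 0 0 0 0;-0.4 0.001 -0.008 0.001 0 0 0;-0.4 0 -0.006 0.02 0 0 0"}}

```text
clock: 10.9
eef_pos: [0.466, 0.286, 0.0245]
tool_rot: [0.644, 0.765, -0.004, -0.001]
ft_force: [-1.1, -0.3, -0.3]
grip_width: 0.0256
grasp_force: 0.0
```

Run:
```python
from h import *
for n in("top","scene"):
  print(n)
  for x in slides(grab(n)):
    if x[1][0]<.8: print(x)
print(get_obs()['eef_pos'])
```

```text
top
([304, 211, 33, 33, 750], [0.578, -0.049], [0.579, -0.049], [65, 72], 121)
([376, 227, 19, 24, 165], [0.557, -0.196], [0.557, -0.196], [14, 58], 147)
scene
([278, 151, 22, 6, 106], [0.558, -0.194], [0.558, -0.194], [17, 58], 146)
([299, 178, 29, 25, 526], [0.569, -0.058], [0.568, -0.06], [73, 73], 84)
([434, 275, 20, 21, 164], [0.462, 0.322], [0.461, 0.322], [60, 15], 10)
([398, 318, 17, 22, 158], [0.598, 0.35], [0.596, 0.35], [53, 15], 17)
[0.4701734  0.28747069 0.02975107]
```

Request:
{"fn": "send_rows", "kwargs": {"steps": "-0.4 0 0 0.03 0 0 0;-0.4 0 -0.01 0.025 0 0 0;-0.4 0.0043 -0.0365 0 0 0 -0.0686;-0.4 0.0043 -0.0365 0 0 0 -0.0686;-0.4 0.0043 -0.0365 0 0 0 -0.0686"}}

```text
clock: 11.42
eef_pos: [0.482, 0.1673, 0.0832]
tool_rot: [0.72, 0.694, 0.001, 0.001]
ft_force: [0.7, 0.0, -0.1]
grip_width: 0.0254
grasp_force: 0.0
```

Request:
{"fn": "send_rows", "kwargs": {"steps": "-0.4 0.0043 -0.0365 0 0 0 -0.0686;-0.4 0.0043 -0.0365 0 0 0 -0.0686;-0.4 0.0043 -0.0365 0 0 0 -0.0686;-0.4 0.0043 -0.0365 0 0 0 -0.0686;-0.4 0.0043 -0.0365 0 0 0 -0.0686"}}

```text
clock: 11.83
eef_pos: [0.5027, -0.0162, 0.0826]
tool_rot: [0.828, 0.56, 0.0, 0.0]
ft_force: [0.8, 0.3, -0.5]
grip_width: 0.0256
grasp_force: 0.0
```

Request:
{"fn": "send_rows", "kwargs": {"steps": "-0.4 0.0043 -0.0365 0 0 0 -0.0686;-0.4 0.0043 -0.0365 0 0 0 -0.0686;-0.4 0.0043 -0.0365 0 0 0 -0.0686;-0.4 0.0043 -0.0365 0 0 0 -0.0686;-0.4 0.0043 -0.0365 0 0 0 -0.0686"}}

```text
clock: 12.25
eef_pos: [0.5239, -0.1987, 0.0825]
tool_rot: [0.912, 0.411, -0.0, -0.0]
ft_force: [0.8, -0.3, 0.8]
grip_width: 0.0256
grasp_force: 0.0
```

Request:
{"fn": "send_rows", "kwargs": {"steps": "-0.4 0.001 -0.0275 0 0 0 -0.0686;-0.4 0 0 0 0 0 0;-0.4 0 0 -0.03 0 0 0;-0.4 0 0 -0.02 0 0 0;-0.4 0 0 -0.01 0 0 0"}}

```text
clock: 12.67
eef_pos: [0.523, -0.2233, 0.0199]
tool_rot: [0.925, 0.381, -0.002, -0.002]
ft_force: [-0.4, 0.4, -0.4]
grip_width: 0.0256
grasp_force: 0.0
```

Run:
```python
from h import *
for n in("top","scene"):
  print(n)
  for x in slides(grab(n)):
    if x[1][0]<.8: print(x)
print(get_obs()['eef_pos'])
```

```text
top
([136, 200, 10, 26, 181], [0.59, 0.35], [0.59, 0.35], [59, 16], 16)
([304, 211, 33, 34, 745], [0.578, -0.048], [0.578, -0.047], [63, 73], 139)
([377, 230, 17, 21, 129], [0.554, -0.195], [0.554, -0.195], [14, 51], 146)
([141, 260, 9, 28, 200], [0.458, 0.322], [0.458, 0.323], [59, 16], 11)
scene
([278, 151, 22, 5, 75], [0.558, -0.197], [0.557, -0.196], [13, 58], 148)
([299, 181, 29, 22, 426], [0.572, -0.053], [0.57, -0.055], [63, 74], 143)
([434, 275, 20, 21, 164], [0.462, 0.322], [0.461, 0.322], [60, 15], 10)
([398, 315, 20, 25, 191], [0.593, 0.349], [0.593, 0.349], [60, 15], 15)
[ 0.52313917 -0.22271936  0.02036722]
```

Request:
{"fn": "send_rows", "kwargs": {"steps": "-0.4 0 0 -0.012 0 0 0;-0.4 0 0 -0.004 0 0 0;-0.4 0.004 0.004 0 0 0 0;-0.4 0.004 0.004 0 0 0 0;-0.4 0.004 0.004 0 0 0 0"}}

```text
clock: 13.18
eef_pos: [0.5389, -0.2113, 0.0079]
tool_rot: [0.924, 0.382, 0.001, 0.001]
ft_force: [0.9, -0.6, -0.2]
grip_width: 0.0256
grasp_force: 0.0
```

Request:
{"fn": "send_rows", "kwargs": {"steps": "-0.4 0.005 0.005 0 0 0 0;-0.4 0.005 0.005 0 0 0 0;-0.4 0.007 0.007 0 0 0 0;-0.4 0.009 0.009 0 0 0 0;-0.4 0.0105 0.0105 0 0 0 0"}}

```text
clock: 13.6
eef_pos: [0.5749, -0.1743, 0.007]
tool_rot: [0.924, 0.381, 0.0, 0.0]
ft_force: [-0.3, 0.1, -0.3]
grip_width: 0.0255
grasp_force: 0.1
```

Run:
```python
from h import *
for n in("top","scene"):
  print(n)
  for x in slides(grab(n)):
    if x[1][0]<.8: print(x)
print(get_obs()['eef_pos'])
```

```text
top
([136, 200, 10, 26, 181], [0.591, 0.35], [0.59, 0.35], [59, 16], 16)
([304, 211, 16, 26, 166], [0.586, -0.028], [0.587, -0.026], [18, 62], 154)
([314, 224, 12, 11, 76], [0.571, -0.051], [0.572, -0.05], [22, 24], 74)
([141, 260, 9, 28, 200], [0.458, 0.322], [0.458, 0.322], [59, 17], 10)
scene
([273, 166, 22, 7, 85], [0.596, -0.16], [0.595, -0.16], [14, 58], 136)
([307, 184, 16, 16, 140], [0.568, -0.053], [0.569, -0.054], [45, 36], 48)
([301, 193, 27, 10, 52], [0.579, -0.032], [0.579, -0.036], [23, 68], 155)
([434, 275, 20, 21, 165], [0.462, 0.322], [0.462, 0.322], [60, 15], 10)
([398, 315, 21, 25, 192], [0.593, 0.349], [0.593, 0.349], [60, 15], 15)
[ 0.57656437 -0.17303273  0.00699952]
```

Request:
{"fn": "send_rows", "kwargs": {"steps": "-0.4 0.0103 0.0103 -0.0015 0 0 0;-0.4 0.0103 0.0103 -0.0015 0 0 0;-0.4 0.0103 0.0103 0 0 0 0;-0.4 0.0103 0.0103 0 0 0 0;-0.4 0.0076 0.005 0 0 0 0.102"}}

```text
clock: 14.12
eef_pos: [0.6245, -0.1268, 0.0036]
tool_rot: [0.903, 0.429, 0.0, -0.0]
ft_force: [-0.7, -0.5, 0.2]
grip_width: 0.0258
grasp_force: 0.0
```

Request:
{"fn": "send_rows", "kwargs": {"steps": "-0.4 0.0071 0.0059 0 0 0 0.102;-0.4 0.0063 0.0064 0 0 0 0.102;-0.4 0.0058 0.0072 0 0 0 0.102;-0.4 0.005 0.0075 0 0 0 0.102;-0.4 0.0041 0.0081 0 0 0 0.102"}}

```text
clock: 14.53
eef_pos: [0.6523, -0.0926, 0.0035]
tool_rot: [0.765, 0.644, 0.0, 0.0]
ft_force: [0.3, -0.1, 0.2]
grip_width: 0.0254
grasp_force: 0.1
```

Run:
```python
from h import *
for n in("top","scene"):
  print(n); c=grab(n)
  for x in slides(c):
    if x[1][0]<.8: print(x)
cv2.imwrite('pics/s2.png',cv2.resize(c['bgr'][140:260,210:370],None,fx=5,fy=5,interpolation=cv2.INTER_CUBIC))
print(get_obs()['eef_pos'])
```

```text
top
([136, 200, 10, 27, 186], [0.59, 0.349], [0.59, 0.35], [59, 16], 16)
([141, 260, 9, 28, 202], [0.458, 0.322], [0.459, 0.322], [59, 17], 11)
scene
([307, 183, 17, 17, 182], [0.567, -0.054], [0.567, -0.055], [43, 44], 48)
([269, 199, 23, 13, 104], [0.664, -0.074], [0.662, -0.073], [16, 58], 172)
([434, 275, 20, 21, 164], [0.462, 0.322], [0.461, 0.322], [60, 15], 10)
([398, 315, 21, 25, 193], [0.593, 0.349], [0.593, 0.349], [60, 15], 15)
[ 0.65249224 -0.09163774  0.00358412]
```

View pics/s2.png

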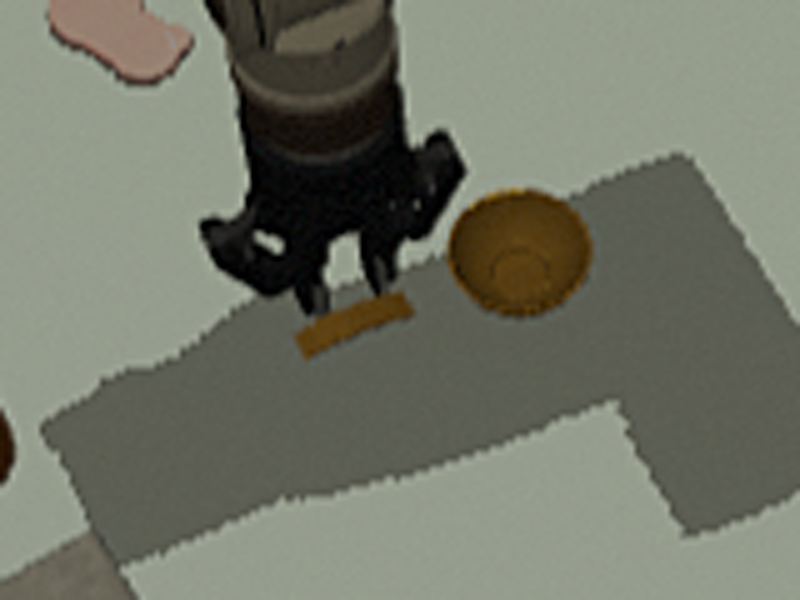

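Request:
{"fn": "send_rows", "kwargs": {"steps": "-0.4 0.0034 0.0085 0 0 0 0.094;-0.4 0.0024 0.0087 0 0 0 0.094;-0.4 0.0016 0.0091 0 0 0 0.094;-0.4 0.0006 0.009 0 0 0 0.094;-0.4 -0.0003 0.0092 0 0 0 0.094"}}

```text
clock: 15.05
eef_pos: [0.6592, -0.049, 0.0036]
tool_rot: [0.595, 0.803, -0.0, 0.0]
ft_force: [0.1, 0.1, -0.3]
grip_width: 0.0253
grasp_force: 0.0
```

Request:
{"fn": "send_rows", "kwargs": {"steps": "-0.4 -0.0013 0.009 0 0 0 0.094;-0.4 -0.0045 0.0115 0 0 0 0;-0.4 -0.005 0.013 0 0 0 0;-0.4 -0.0056 0.0147 0 0 0 0;-0.4 -0.0056 0.0147 0 0 0 0"}}

```text
clock: 15.47
eef_pos: [0.636, 0.0149, 0.0037]
tool_rot: [0.559, 0.829, -0.0, -0.0]
ft_force: [-0.0, -0.0, -0.6]
grip_width: 0.0257
grasp_force: 0.0
```

Run:
```python
from h import *
for n in("top","scene"):
  print(n); c=grab(n)
  for x in slides(c):
    if x[1][0]<.8: print(x)
print(get_obs()['eef_pos'],get_obs()['tool_rot'])
```

```text
top
([136, 200, 10, 27, 182], [0.59, 0.35], [0.59, 0.35], [59, 16], 16)
([311, 211, 25, 30, 542], [0.58, -0.055], [0.581, -0.059], [65, 52], 1)
([141, 260, 9, 28, 201], [0.458, 0.322], [0.458, 0.322], [59, 17], 11)
scene
([306, 222, 17, 20, 126], [0.634, 0.041], [0.632, 0.04], [59, 15], 24)
([434, 275, 20, 21, 164], [0.462, 0.322], [0.461, 0.322], [60, 15], 10)
([398, 315, 21, 25, 192], [0.593, 0.349], [0.593, 0.349], [60, 15], 15)
[0.63529138 0.01671456 0.00372844] [ 5.56638616e-01  8.30754262e-01 -1.21560032e-04 -8.90379895e-04]
```

Request:
{"fn": "send_rows", "kwargs": {"steps": "-0.4 -0.0057 0.0147 0 0 0 0;-0.4 -0.0057 0.0147 0 0 0 0;-0.4 -0.0057 0.0147 0 0 0 0;-0.4 -0.0057 0.0147 0 0 0 0;-0.4 -0.0057 0.0147 0 0 0 0"}}

```text
clock: 15.98
eef_pos: [0.6076, 0.0887, 0.0038]
tool_rot: [0.558, 0.83, -0.0, -0.0]
ft_force: [0.5, -0.4, -0.6]
grip_width: 0.0256
grasp_force: 0.0
```

Request:
{"fn": "send_rows", "kwargs": {"steps": "-0.4 -0.0057 0.0147 0.001 0 0 0;-0.4 -0.0057 0.0147 0.001 0 0 0;-0.4 -0.0057 0.0147 0.001 0 0 0;-0.4 -0.0057 0.0147 0.0005 0 0 0;-0.4 -0.0057 0.0147 0 0 0 0"}}

```text
clock: 16.4
eef_pos: [0.5791, 0.1623, 0.0075]
tool_rot: [0.557, 0.83, 0.0, 0.0]
ft_force: [-0.1, -0.2, 0.4]
grip_width: 0.0256
grasp_force: 0.0
```

Request:
{"fn": "send_rows", "kwargs": {"steps": "-0.4 -0.0057 0.0147 0 0 0 0;-0.4 -0.0057 0.0147 0 0 0 0;-0.4 -0.0057 0.0147 0 0 0 0;-0.4 -0.0057 0.0147 0 0 0 0;-0.4 -0.0045 0.0125 0 0 0 0"}}

```text
clock: 16.82
eef_pos: [0.5514, 0.2337, 0.0073]
tool_rot: [0.557, 0.83, -0.0, -0.0]
ft_force: [0.6, 0.1, 0.4]
grip_width: 0.0255
grasp_force: 0.0
```

Request:
{"fn": "send_rows", "kwargs": {"steps": "-0.4 -0.004 0.011 0 0 0 0;-0.4 -0.003 0.008 0 0 0 0;-0.4 -0.002 0.005 0 0 0 0;-0.4 -0.001 0.003 0 0 0 0;-0.4 0.002 -0.005 0 0 0 0"}}

```text
clock: 17.23
eef_pos: [0.5442, 0.2549, 0.0073]
tool_rot: [0.557, 0.831, 0.0, -0.0]
ft_force: [-0.7, -0.0, -0.5]
grip_width: 0.0257
grasp_force: 0.0
```

Request:
{"fn": "send_rows", "kwargs": {"steps": "-0.4 0.004 -0.01 0.002 0 0 0;-0.4 0.004 -0.01 0.025 0 0 0;-0.4 0 -0.03 0.025 0 0 0;-0.4 0 -0.04 0.01 0 0 0;-0.4 0 -0.04 0.01 0 0 0"}}

```text
clock: 17.65
eef_pos: [0.5539, 0.1216, 0.0811]
tool_rot: [0.558, 0.83, 0.001, 0.001]
ft_force: [0.0, 0.5, 0.2]
grip_width: 0.0254
grasp_force: 0.0
```

Request:
{"fn": "send_rows", "kwargs": {"steps": "-0.4 0 -0.03 0.02 0 0 0;-0.4 0 -0.03 0.02 0 0 0;-0.4 0 -0.03 0.02 0 0 0;-0.4 0 0 0 0 0 0;-0.4 0 0 0 0 0 0"}}

```text
clock: 18.07
eef_pos: [0.5538, 0.0306, 0.141]
tool_rot: [0.56, 0.829, 0.001, 0.002]
ft_force: [-0.1, 1.3, -0.1]
grip_width: 0.0256
grasp_force: 0.0
```

Run:
```python
from h import *
for n in("top","scene"):
  print(n); c=grab(n)
  for x in slides(c):
    if x[1][0]<.8:
      d=np.array(x[2])-[.531,.304]; print(x,(d@[.973,.23]).round(3),(d@[-.23,.973]).round(3))
  cv2.imwrite(f'pics/{n}9.png',c['bgr'])
```

```text
top
([136, 200, 10, 26, 182], [0.59, 0.35], [0.59, 0.35], [59, 16], 16) 0.068 0.031
([304, 211, 33, 33, 741], [0.578, -0.049], [0.578, -0.049], [65, 72], 120) -0.035 -0.354
([141, 260, 7, 23, 118], [0.468, 0.326], [0.464, 0.324], [47, 13], 0) -0.061 0.035
scene
([299, 178, 29, 25, 523], [0.569, -0.058], [0.568, -0.06], [73, 73], 89) -0.048 -0.363
([434, 275, 20, 21, 164], [0.462, 0.322], [0.461, 0.322], [60, 15], 10) -0.064 0.034
([397, 277, 18, 24, 175], [0.54, 0.279], [0.54, 0.279], [60, 16], 22) 0.003 -0.026
([398, 315, 21, 25, 192], [0.593, 0.349], [0.593, 0.349], [60, 15], 15) 0.071 0.03
```

View pics/scene9.png

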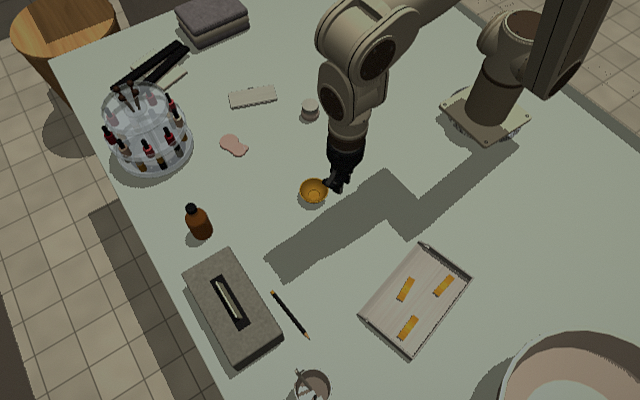

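View pics/top9.png

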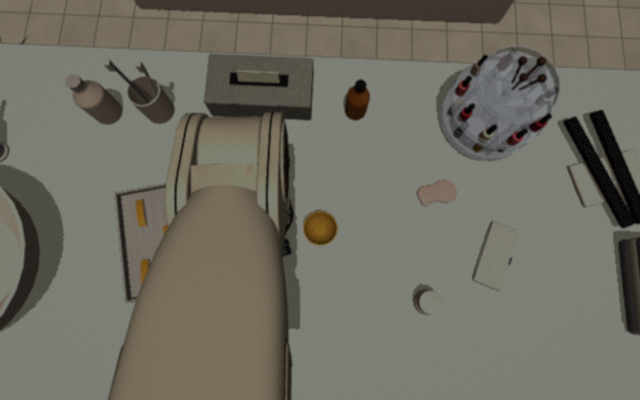

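All three slides lie flat inside the tray, at (443,286), (405,289) and (408,327) in the scene view. The other things have not moved, and the arm is clear at 0.14 m.

```bash
python3 -c "
from workcell import *
print(job_done())"
```

```text
the job is handed in; nothing more can be done
None
```

I swept all three hair slides along the glass into the tray; the last pictures show them lying flat and wholly inside, with the bowl, palette, pencil, stone and jar where they stood. I handed the job in at about 18 s of the 64 s allowed; no verdict came back.

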